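Twin pet feeder: take off both wheel nuts, one of them left-hand threaded

ROBOT

A 6-joint arm with a two-finger parallel gripper is mounted at the origin on a cart in front of the work surface, level with it; the furniture and walls round the work are solid. World frame = base frame: x ahead of the robot, y to its left, z up, the work surface at z = 0. Lengths are in m, angles in rad, forces in N, time in s.
With the tool pointing down it reaches from about 0.35 to 0.975 m from the base axis. Payload 7.1 kg.
Tool frame: the origin (TCP) lies between the finger pads; the fingertips stand env.tips_ahead ahead of it and the grasp point (between the pads) lies 3 mm ahead of it (env.tips_ahead is the distance from the TCP to the fingertips, in m); z points along the fingers, y is the line along which they close (so a half turn about z gives the same grasp; the last joint's range is limited). The gripper opens to 88 mm and grips with 3 to 60 N. Pads are 20 mm wide; open, the fingers measure 115 mm over their backs; the gripper's body (75 mm by 178 mm) begins 61 mm behind the grasp point.
Start: joints at [1.18, 0.423, 1.63, -0, 1.089, -0.019], TCP at [0.227, 0.582, 0.245] pointing down, gripper open.
Joint ranges: [-3, 3], [-0.9, 2.11], [0.09, 2.58], [-1.31, 4.45], [0.11, 2.69], [-2.54, 2.54]. Speed limits (rad/s): [2.39, 2.39, 3.01, 3.14, 3.14, 3.14].

INTERFACE

Orientations are given as a unit quaternion [x, y, z, w].
In Python, from plant import env gives the robot as it stands.
- The arm moves only by the shell command python3 -m crank 'ROWS'. ROWS is JSON, a list of rows, each a list of 7 numbers: the shift along the world's x, y, z in cm, then the turn, a rotation vector about the world's x, y, z in degrees, then the finger opening in cm, from 0 to 8.78. In form: [[dx, dy, dz, ax, ay, az, grip], ...]. A call has 1 to 8 rows; each row is the pose to reach, as a shift and turn from the pose commanded when the call began; what a row does not reach only later rows make up. A row lasts 1/8 s, in which the tool goes at most 62.5 mm and 10.7 degrees, less where a joint would pass 70% of its speed; a pose out of reach is approached as far as the arm can. A call with a gripper value outside its range is refused whole. The fingers move at their own pace and stop on an object; the grip force is fixed at half the most. Time passes only in rows, so rows that repeat a pose let the fingers close. It gives the time, the measured TCP pose, the force, the opening and the grip force at its end, in the units of the state.
- env.read_state(): the state, without advancing time (a new reading comes with each control period).
- env.capture(name): name is "side" or "top"; returns a dict with "frame" (420x560x3 uint8, blue, green, red), "range_z" (420x560 float32, m along the optical axis (not along the pixel's ray), 0 where there is no reading), "fx", "fy", "cx", "cy" (pixels), "rvec" (rotation vector, rad) and "tvec" (3), from world to camera coordinates, as OpenCV has them. Camera axes: x right, y down, z forward; pixel columns grow to the right and rows downward; lengths in m; the calibration is good to about 2 mm. A picture is of the moment at which its call begins.
- env.hand_in(): hands the job in; it is judged then, once.
Trained networks look in a picture, given as the dict that the camera call returned (one of the last four; its "shot" number tells which), for a name from the list of things; names that differ only in an ending like _2 or _b are one class to them, and where a whole thing is asked for, a point or a joint stands for the part that bears it (a point fixed in the world has none). Each returns a list of dicts, best first, with "score" (0 to 1); they miss things now and then, are a little off and sometimes report something else, mostly with a low value. They report only what shows in the picture. A call takes as long as a camera call. They do not tell look-alikes from the thing itself.
- env.recognise(query, picture): "extent" ([left, top, right, bottom] in pixels, round what is visible of it).
The state is a dict: "time_s": time; "q": joint angles; "joint_vel": joint speeds; "tau": joint torques, N m; "ee_pos": TCP position; "tool_rot": TCP orientation; "ft_force": force on the tool from outside, world axes, zero at the start; "wrist_torque": the same for the moment, N m; "gripper_width": opening from 0.0 (shut) to 1.0 (fully open); "finger_force": force on a finger pad.
Only numpy, scipy, OpenCV 4.12 (cv2) and the standard library are available. Lean on these libraries where they do the work, as an engineer would, in place of code of your own. Each camera call takes 0.05 s, during which the arm holds its last target. There are 200 camera calls.

TASK

The twin automatic pet feeder on the worktable has its hoppers off so that its two portion wheels can be washed. Unscrew and lift off the black grip nut of each wheel and put both nuts in the shallow white plastic dish beside the feeder. The wheels turn opposite ways, so one nut has a left-hand thread, but nobody remembers which: feel gently which way each one gives, and never force a nut so that its wheel is wrung round against the gears; leave the wheels and the things standing about where they are.

Things in the scene. Friction and masses are not known exactly. Their poses are not given: they have to be found in the camera images.
- nut_a: black grip nut, loose, about 45 g, screwed on the stud of the left wheel (seen from the robot). Origin: centre of its underside, z up. Upwards: ribbed round skirt 41 mm across, 18 mm high, shoulder to 20.5 mm, then an upright grip bar 40 mm long (nut's x), 13 mm thick (nut's y), from 20 to 52 mm above the underside. Fingertips lower than 21 mm meet the shoulder.
- grip_a (a point): point on nut_a's axis, 40 mm above its underside. Coarse thread, lead 14 mm a turn, 1 mm side play. The loosening way it drags (up to 0.25 N m, more if gripped off-centre), runs slack after 1 rad, rises 2.2 mm per rad and lifts straight off 1.2 to 2.3 rad from the start. The other way it meets the thread's end in 0.1 to 0.2 rad and passes all torque on to the wheel.
- nut_b: black grip nut, loose, about 45 g, screwed on the stud of the right wheel (seen from the robot). Origin: centre of its underside, z up. Upwards: ribbed round skirt 41 mm across, 18 mm high, shoulder to 20.5 mm, then an upright grip bar 40 mm long (nut's x), 13 mm thick (nut's y), from 20 to 52 mm above the underside. Fingertips lower than 21 mm meet the shoulder.
- grip_b (a point): point on nut_b's axis, 40 mm above its underside. Coarse thread, lead 14 mm a turn, 1 mm side play. The loosening way it drags (up to 0.25 N m, more if gripped off-centre), runs slack after 1 rad, rises 2.2 mm per rad and lifts straight off 1.2 to 2.3 rad from the start. The other way it meets the thread's end in 0.1 to 0.2 rad and passes all torque on to the wheel.
- wheel_a (a joint): turn of one of the two grey six-vaned portion wheels (87 mm across, in round wells of the feeder; it may be the left or the right one), rad, 0 at the start, positive anticlockwise from above. The gears hold it and give way at about 0.6 N m; the wheels are geared together to turn contrary ways. More than 0.2 rad harms the gears.
- wheel_b (a joint): turn of the other portion wheel, likewise. Each wheel's stud is 15.5 mm high, with a spring washer that presses the nut against the thread (25 N). The thread's hand is hidden: on one wheel the nut loosens anticlockwise seen from above, on the other (left-hand thread) clockwise, and which wheel is on which side changes.
- feeder: white twin pet feeder base without its hoppers, fixed: 138 x 248 mm and 60 mm high (64 mm at the low rims round the wells), its longer side along its y; in its front (-x) two food chutes that stick out 28 mm. Origin: centre of its underside. Wheels and nuts stand on its y axis, 55 mm either side of the centre, nut undersides 62 mm above the table.
- white_dish: shallow round white plastic dish, loose, 166 mm across the rim and 28 mm high, about 110 g; its flat floor, 5 mm thick, is about 64 mm across and its sides slope up from there to the rim. Origin: centre of its underside.
- brown_bottle: brown medicine bottle with white cap, 51 mm across and 110 mm high, stands behind the dish. Origin: centre of its underside.
- blue_carton: upright blue carton, 40 x 52 x 88 mm, stands behind the dish. Origin: centre of its underside.
- tablet_cutter: tablet cutter with a green lid, 41 x 94 x 17 mm, lies along its y between feeder and table edge. Origin: centre of its underside.
Not all that is in view belongs to the job. What is shaped like the nut_b but brown is not meant.

How it is judged:
At the end, for the whole second after the job is handed in: Both grip nuts lie at rest in the white dish (each nut's origin within 75 mm of the dish's centre seen from above, below 60 mm height), and the dish stands level (within 0.1 rad) (angle between white_dish's own z axis and vertical below 0.1 rad and horizontal distance between each of nut_a, nut_b and white_dish below 0.075 m and height (world z) of nut_a between 0 and 0.06 m and linear speed of each of nut_a, nut_b below 0.02 m/s and height (world z) of nut_b between 0 and 0.06 m); the robot touches nothing.
It fails at once if the portion wheels are forced round against their gears (either wheel turned by more than 0.2 rad) (value of joint any of wheel_a, wheel_b above 0.2 rad or value of joint any of wheel_a, wheel_b below -0.2 rad).
It fails at once if the brown bottle, blue carton or tablet cutter is shifted by more than 30 mm (distance of any of brown_bottle, blue_carton, tablet_cutter from where it was at the start of the episode above 0.03 m).
It fails at once if the dish is shoved by more than 40 mm (distance of white_dish from where it was at the start of the episode above 0.04 m).
It also fails if it takes over 69 s, if anything falls off the work surface, if the arm or the gripper's body presses on something with over 40 N, if the wrist force passes 120 N, or if a joint passes its speed limit or range.

## Working session

There is one attempt and no reset: what is moved stays moved. The work goes in short steps, Python scripts to look and compute and a shell command to move; the robot and the scene stay as the last step left them, time stands still between calls to the robot, and variables do not carry over. Pictures are saved under pics/ and viewed, at most 10 in all, crops included, and the job is handed in when it is done.

```bash
ls; mkdir -p pics
cat > h.py <<'E'
import numpy as np, cv2
from plant import env
def shot(n,save=None):
    p=env.capture(n)
    if save: cv2.imwrite('pics/'+save,p['frame'])
    return p
def cloud(p):
    z=p['range_z'].astype(float); v,u=np.indices(z.shape)
    c=np.stack([(u-p['cx'])/p['fx']*z,(v-p['cy'])/p['fy']*z,z],-1)
    R=cv2.Rodrigues(np.array(p['rvec'],float))[0]
    w=(c-np.array(p['tvec']).ravel())@R
    w[z<=0]=np.nan
    return w
E
python3 - <<'E'
from h import *
s=env.read_state(); print({k:np.round(v,3) for k,v in s.items()}, env.tips_ahead)
for n in('top','side'):
    p=shot(n,n+'0.png'); w=cloud(p); np.save(n+'0.npy',w)
    R=cv2.Rodrigues(np.array(p['rvec'],float))[0]; print(n,'cam',-R.T@np.array(p['tvec']).ravel(), p['fx'])
    for q in('nut_a','white_dish','feeder','brown_bottle','blue_carton','tablet_cutter'):
        for d in env.recognise(q,p)[:4]:
            e=d['extent']; u=int((e[0]+e[2])/2);v=int((e[1]+e[3])/2)
            print(n,q,round(d['score'],2),np.round(e),np.round(w[min(v,419),min(u,559)],3))
E
```

```text
pics
{'time_s': np.float64(0.0), 'q': array([ 1.18 ,  0.424,  1.631, -0.   ,  1.089, -0.019]), 'joint_vel': array([ 0.001,  0.   , -0.003,  0.001,  0.   , -0.   ]), 'tau': array([ 1.0000e-03, -5.4462e+01, -2.7367e+01,  6.4000e-02,  2.3000e-02,
       -0.0000e+00]), 'ee_pos': array([0.227, 0.582, 0.244]), 'tool_rot': array([ 0.185,  0.983, -0.001, -0.   ]), 'ft_force': array([ 0.561, -0.829, -0.967]), 'wrist_torque': array([-0.022, -0.026, -0.002]), 'finger_force': np.float64(0.0), 'gripper_width': np.float64(1.005)} 0.022
top cam [0.47822206 0.25217256 0.92291221] 465.63568326675056
top nut_a 0.8 [389. 192. 420. 215.] [0.562 0.063 0.116]
top nut_a 0.61 [304. 124. 328. 146.] [0.697 0.214 0.048]
top nut_a 0.58 [330. 188. 352. 206.] [0.57  0.171 0.114]
top white_dish 0.79 [174. 221. 263. 310.] [0.442 0.399 0.007]
top white_dish 0.67 [329. 186. 353. 210.] [0.568 0.171 0.115]
top brown_bottle 0.86 [234. 129. 264. 164.] [0.657 0.337 0.111]
top tablet_cutter 0.83 [288. 271. 336. 297.] [0.413 0.215 0.016]
side cam [ 0.13204498 -0.45420043  0.51079654] 472.75085234852855
side nut_a 0.65 [299. 213. 322. 244.] [0.558 0.157 0.1  ]
side nut_a 0.65 [333. 244. 360. 280.] [0.552 0.044 0.093]
side nut_a 0.63 [341. 217. 361. 244.] [0.689 0.2   0.038]
side white_dish 0.96 [166. 209. 243. 253.] [0.452 0.411 0.006]
side feeder 0.84 [261. 223. 403. 331.] [0.538 0.063 0.057]
side brown_bottle 0.88 [291. 173. 317. 224.] [0.654 0.326 0.068]
side blue_carton 0.71 [249. 167. 278. 212.] [0.613 0.433 0.058]
side tablet_cutter 0.78 [206. 261. 248. 297.] [0.41  0.208 0.014]
```

View pics/top0.png

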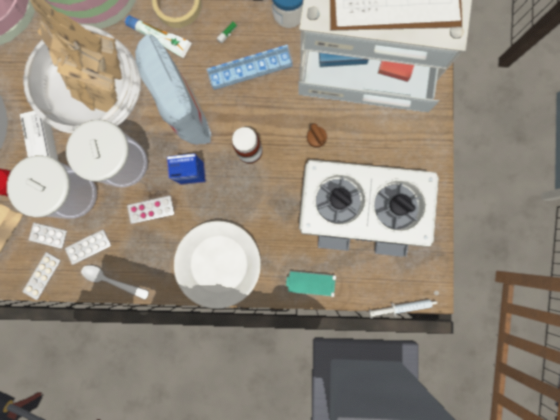

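View pics/side0.png

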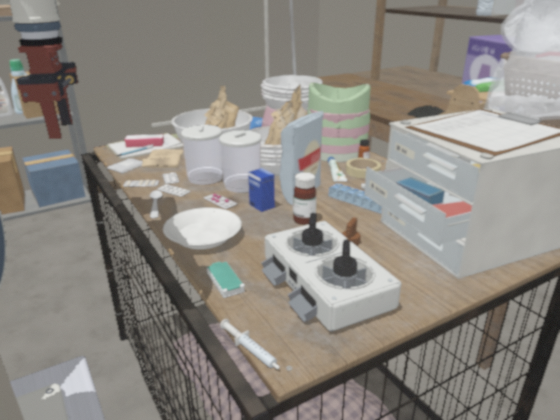

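Run:
```python
from h import *
for n in('top','side'):
    w=np.load(n+'0.npy'); 
    for nm,c in(('R',(.562,.063)),('L',(.569,.171))):
        d=np.hypot(w[...,0]-c[0],w[...,1]-c[1])
        m=(d<.03)&(w[...,2]>.098)&(w[...,2]<.13)
        P=w[m]; q=cv2.minAreaRect((P[:,:2]*1000).astype(np.float32))
        ev,V=np.linalg.eigh(np.cov(P[:,:2].T)); a=np.degrees(np.arctan2(V[1,1],V[0,1]))
        print(n,nm,m.sum(),P.mean(0).round(4),'zmax',np.percentile(P[:,2],[50,95]).round(4),'rect',np.round(q[0],1),np.round(q[1],1),round(q[2],1),'pca',round(a,1),np.sqrt(ev)*1000)
    m=(w[...,2]>.055)&(w[...,2]<.068)&(abs(w[...,0]-.565)<.11)&(abs(w[...,1]-.117)<.16)
    q=cv2.minAreaRect((w[m][:,:2]*1000).astype(np.float32)); print('feeder',q)
    m=(w[...,2]>.02)&(w[...,2]<.034)&(np.hypot(w[...,0]-.445,w[...,1]-.4)<.11)
    print('dish',cv2.minEnclosingCircle((w[m][:,:2]*1000).astype(np.float32)))
    m=(np.hypot(w[...,0]-.445,w[...,1]-.4)<.02); print('floor',np.median(w[m][:,2]))
    m=(w[...,2]>.03)&(w[...,2]<.2)&(w[...,1]>.28)
    if n=='top':
      for c in((.657,.337),(.62,.44)):
        m=(np.hypot(w[...,0]-c[0],w[...,1]-c[1])<.06)&(w[...,2]>.06); print('tall',len(w[m]) and (w[m].min(0),w[m].max(0)))
```

```text
top R 204 [0.5626 0.0609 0.1127] zmax [0.1143 0.1177] rect [563.9  59.9] [39.8 13.5] 52.6 pca 52.2 [ 3.80098231 11.26547245]
top L 191 [0.5711 0.1694 0.1129] zmax [0.1143 0.1178] rect [572.  168.8] [41.1 13.3] 53.0 pca 52.3 [ 3.85520086 11.35521567]
feeder ((567.6721801757812, 113.837158203125), (247.7000274658203, 138.46910095214844), 85.26148223876953)
dish ((444.5233459472656, 398.0583190917969), 83.10366821289062)
floor 0.005171454186702331
tall (array([0.64562054, 0.31880473, 0.06032682]), array([0.6929775 , 0.36819392, 0.1153763 ]))
tall (array([0.60035196, 0.43015606, 0.06005229]), array([0.67996355, 0.48560171, 0.19349884]))
side R 166 [0.5575 0.0534 0.1099] zmax [0.1123 0.1155] rect [561.4  58.1] [39.2 12.9] 52.6 pca 54.2 [ 3.82896536 11.5749816 ]
side L 125 [0.566  0.1615 0.1097] zmax [0.1118 0.1153] rect [569.7 166.9] [37.3 13. ] 52.7 pca 51.7 [ 3.75345262 10.73093645]
feeder ((566.620849609375, 113.72886657714844), (248.62628173828125, 138.73158264160156), 85.28101348876953)
dish ((445.17242431640625, 398.54461669921875), 85.12299346923828)
floor 0.004717966049185626
```

Top view: the two nuts sit at about (340,198) and (401,205), the dish at (217,263), and the brown look-alike at (317,134). The feeder fit and both views agree: left nut at (0.572, 0.1685), right nut at (0.5627, 0.059), bar tops at about 0.114, bars along 52.5°.

I start with the right nut, turning the tool by -106.2°.

```bash
python3 -m crank '[[4,-6,-0.5,0,0,-10.6,8.5],[7,-12,-1,0,0,-21.2,8.5],[10,-17,-1.5,0,0,-31.8,7],[13.5,-22,-2,0,0,-42.4,6],[17,-27,-2.5,0,0,-53,6],[20,-32,-3,0,0,-63.6,6],[23.5,-37,-3.5,0,0,-74.2,6],[27,-42,-4,0,0,-84.8,6]]'
cat > st.py <<'E'
from h import *
from scipy.spatial.transform import Rotation as R
s=env.read_state(); r=R.from_quat(s['tool_rot']).as_matrix()
a=np.degrees(np.arctan2(r[1,1],r[0,1]))
print('t',round(float(s['time_s']),2),'pos mm',np.round(np.array(s['ee_pos'])*1000,1),'yaw',round(a,2),'tilt z',np.round(r[:,2],3),'F',np.round(s['ft_force'],1),'T',np.round(s['wrist_torque'],3),'w',round(float(s['gripper_width']),3),'ff',round(float(s['finger_force']),1),'q1 q6',np.round([s['q'][0],s['q'][5]],2))
E
python3 st.py
```

```text
time_s: 1.7
ee_pos: [0.4974, 0.1617, 0.205]
tool_rot: [0.801, 0.599, 0.0, 0.0]
ft_force: [0.2, 1.0, 0.2]
gripper_width: 0.682
finger_force: 0.0
t 1.7 pos mm [497.4 161.7 205. ] yaw -16.45 tilt z [ 0.001  0.    -1.   ] F [0.2 1.  0.2] T [-0.033  0.085 -0.006] w 0.682 ff 0.0 q1 q6 [0.29 0.58]
```

```bash
python3 -m crank '[[3.3,-5.1,-0.5,0,0,-10.5,5],[6.5,-10.3,-1.5,0,0,-21,5],[6.5,-10.3,-5,0,0,-21,4],[6.5,-10.3,-8,0,0,-21,4],[6.5,-10.3,-9.6,0,0,-21,4],[6.5,-10.3,-9.6,0,0,-21,4]]'; python3 st.py
```

```text
time_s: 2.45
ee_pos: [0.5607, 0.0606, 0.108]
tool_rot: [0.895, 0.446, -0.001, -0.0]
ft_force: [-0.0, 0.6, 0.8]
gripper_width: 0.455
finger_force: 0.0
t 2.45 pos mm [560.7  60.6 108. ] yaw -37.09 tilt z [-0.002 -0.    -1.   ] F [-0.   0.6  0.8] T [-0.023  0.086 -0.017] w 0.455 ff 0.0 q1 q6 [0.09 0.73]
```

```bash
python3 -m crank '[[0,0,0,0,0,0,0.8],[0,0,0,0,0,0,0.8],[0,0,0,0,0,0,0.8],[0,0,0,0,0,0,0.8],[0,0,0,0,0,0,0.8]]' >/dev/null; python3 st.py
```

```text
t 3.08 pos mm [562.1  60.4 109.6] yaw -37.11 tilt z [ 0.002  0.    -1.   ] F [ 1.3 -1.8  6.6] T [-0.265 -0.09  -0.051] w 0.146 ff 30.0 q1 q6 [0.09 0.73]
```

Gripped: the opening is 12.9 mm, which matches the bar. Now I feel gently anticlockwise.

```bash
python3 -m crank '[[0,0,0,0,0,2,0.8],[0,0,0,0,0,4,0.8],[0,0,0,0,0,4,0.8]]' >/dev/null; python3 st.py;  python3 -m crank '[[0,0,0,0,0,2,0.8],[0,0,0,0,0,4,0.8],[0,0,0,0,0,4,0.8]]' >/dev/null; python3 st.py
```

```text
t 3.45 pos mm [562.   60.5 109.5] yaw -33.1 tilt z [ 0.002  0.    -1.   ] F [ 0.5 -1.3  5.1] T [-0.217 -0.081 -0.055] w 0.147 ff 30.0 q1 q6 [0.09 0.66]
t 3.83 pos mm [562.1  60.4 109.4] yaw -29.08 tilt z [ 0.002  0.    -1.   ] F [ 2.3 -2.   5.2] T [-0.292 -0.219 -0.161] w 0.147 ff 30.0 q1 q6 [0.09 0.59]
```

```bash
python3 -m crank '[[0,0,0,0,0,1,0.8],[0,0,0,0,0,2,0.8],[0,0,0,0,0,2,0.8]]' >/dev/null; python3 st.py
```

```text
t 4.2 pos mm [562.2  60.4 109.3] yaw -27.12 tilt z [ 0.002  0.    -1.   ] F [ 2.4 -2.4  6. ] T [-0.355 -0.254 -0.366] w 0.144 ff 30.0 q1 q6 [0.09 0.56]
```

Torque climbs steeply after about 8° with no drag at first, so this is the thread's end. I go back and try clockwise.

```bash
python3 -m crank '[[0,0,0,0,0,-5,0.8],[0,0,0,0,0,-10,0.8],[0,0,0.02,0,0,-12,0.8],[0,0,0.03,0,0,-14,0.8],[0,0,0.03,0,0,-14,0.8]]' >/dev/null; python3 st.py; python3 -m crank '[[0,0,0.01,0,0,-4,0.8],[0,0,0.03,0,0,-8,0.8],[0,0,0.03,0,0,-8,0.8]]' >/dev/null; python3 st.py
```

```text
t 4.83 pos mm [561.5  60.8 109.6] yaw -41.09 tilt z [ 0.001  0.    -1.   ] F [0.6 1.4 7.2] T [0.095 0.109 0.052] w 0.146 ff 30.0 q1 q6 [0.09 0.8 ]
t 5.2 pos mm [561.3  60.8 109.8] yaw -49.13 tilt z [ 0.     0.001 -1.   ] F [0.2 0.8 7.9] T [ 0.206  0.125 -0.076] w 0.145 ff 30.0 q1 q6 [0.09 0.94]
```

Clockwise it gives freely and rises, so the right nut has the left-hand thread. I carry on with the wrist's remaining range.

```bash
python3 -m crank '[[0,0,0.04,0,0,-10,0.8],[0,0,0.08,0,0,-20,0.8],[0,0,0.12,0,0,-30,0.8],[0,0,0.16,0,0,-40,0.8],[0,0,0.2,0,0,-50,0.8],[0,0,0.2,0,0,-50,0.8]]' >/dev/null; python3 st.py; python3 -m crank '[[0,0,0.04,0,0,-9,0.8],[0,0,0.08,0,0,-18,0.8],[0,0,0.12,0,0,-27,0.8],[0,0,0.14,0,0,-35,0.8],[0,0,0.14,0,0,-35,0.8]]' >/dev/null; python3 st.py; python3 -m crank '[[0,0,0.1,0,0,0,0.8],[0,0,0.2,0,0,0,0.8],[0,0,0.2,0,0,0,0.8]]' >/dev/null; python3 st.py
```

```text
t 5.95 pos mm [561.   60.5 111.1] yaw -98.98 tilt z [-0. -0. -1.] F [ 1.7 -0.2  0.6] T [-0.071 -0.152 -0.071] w 0.146 ff 30.0 q1 q6 [0.09 1.81]
t 6.58 pos mm [561.3  60.6 112.6] yaw -133.84 tilt z [ 0.  0. -1.] F [ 2.8  1.2 -2.1] T [ 0.205 -0.275 -0.02 ] w 0.143 ff 30.0 q1 q6 [0.09 2.42]
t 6.95 pos mm [561.3  60.5 114.9] yaw -134.04 tilt z [ 0.  0. -1.] F [ 2.7  1.2 -0.9] T [ 0.473 -0.22  -0.01 ] w 0.146 ff 30.0 q1 q6 [0.09 2.43]
```

Lifting meets no force. I raise it further and watch.

```bash
python3 -m crank '[[0,0,0.3,0,0,0,0.8],[0,0,0.7,0,0,0,0.8],[0,0,1.2,0,0,0,0.8]]' >/dev/null; python3 st.py; python3 -m crank '[[0,0,1.5,0,0,0,0.8],[0,0,4,0,0,0,0.8],[0,0,4,0,0,0,0.8]]' >/dev/null; python3 st.py
python3 - <<'E'
from h import *
p=shot('side'); cv2.imwrite('pics/s1.png',cv2.resize(p['frame'][150:340,230:430],None,fx=3,fy=3))
E
```

```text
t 7.33 pos mm [560.6  60.2 127. ] yaw -134.09 tilt z [-0.001 -0.    -1.   ] F [-0.1 -1.1 -0.9] T [0.055 0.083 0.005] w 0.145 ff 30.0 q1 q6 [0.09 2.43]
t 7.7 pos mm [562.6  60.5 169.2] yaw -134.1 tilt z [ 0.004  0.    -1.   ] F [0.1 0.  0.1] T [ 0.05   0.128 -0.022] w 0.146 ff 30.0 q1 q6 [0.09 2.43]
```

View pics/s1.png

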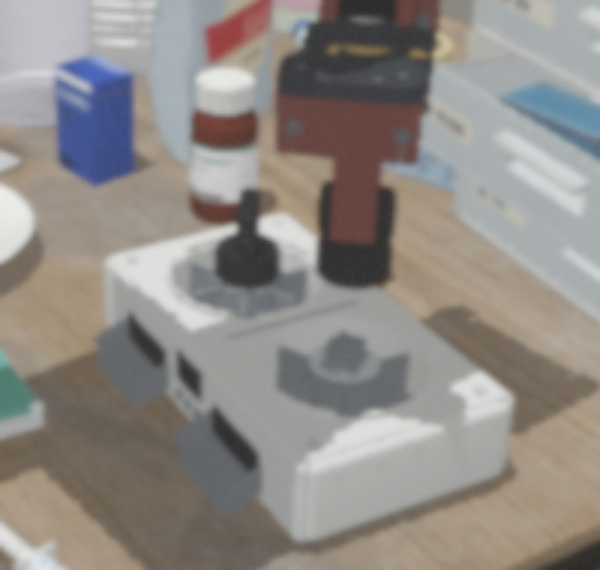

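The nut is in the gripper and the right stud is bare (crop about (345,350)); the left nut stands untouched. I carry it to the dish.

```bash
python3 -m crank '[[0,2,2,0,0,5,0.8],[-1,7,3,0,0,12,0.8],[-3,12,3,0,0,19,0.8],[-4.5,17,3,0,0,26,0.8],[-6,22,3,0,0,33,0.8],[-7.5,27,3,0,0,39,0.8],[-9,31,2,0,0,44,0.8],[-9.4,33.7,0,0,0,44,0.8]]' >/dev/null; python3 st.py; python3 -m crank '[[0,0,-4,0,0,0,0.8],[0,0,-7,0,0,0,0.8],[0,0,-9.5,0,0,0,0.8],[0,0,-10.4,0,0,0,0.8],[0,0,-10.4,0,0,0,0.8]]' >/dev/null; python3 st.py
```

```text
t 8.75 pos mm [466.1 399.3 166.2] yaw -89.95 tilt z [ 0.  0. -1.] F [ 0.9 -1.2 -0.3] T [-0.022  0.091 -0.029] w 0.144 ff 30.0 q1 q6 [0.69 2.26]
t 9.38 pos mm [466.8 397.1  62.1] yaw -90.11 tilt z [-0.001 -0.001 -1.   ] F [ 0.4  1.  -1.3] T [-0.017  0.129 -0.009] w 0.149 ff 30.0 q1 q6 [0.69 2.26]
```

```bash
python3 -m crank '[[0.2,0,-0.3,0,0,0,0.8],[0.2,0,-0.5,0,0,0,0.8],[0.2,0,-0.5,0,0,0,0.8]]' >/dev/null; python3 st.py; python3 -m crank '[[0,0,0,0,0,0,2],[0,0,0,0,0,0,3.5],[0,0,0,0,0,0,3.5],[0,0,4,0,0,0,3.5],[0,0,9,0,0,0,4],[0,0,12,0,0,0,4]]' >/dev/null; python3 st.py
```

```text
t 9.75 pos mm [469.4 397.5  58.2] yaw -90.11 tilt z [ 0.001  0.    -1.   ] F [-0.  -0.6 -1.1] T [-0.009  0.115 -0.048] w 0.143 ff 30.0 q1 q6 [0.68 2.26]
t 10.5 pos mm [469.8 397.9 180.2] yaw -90.1 tilt z [ 0.002  0.002 -1.   ] F [-0.5  1.2 -0.8] T [-0.009  0.161  0.01 ] w 0.457 ff 0.0 q1 q6 [0.68 2.26]
```

```bash
python3 -m crank '[[1.5,-3.5,0,0,0,8,4],[3.5,-7.5,0,0,0,16,4],[5,-11.5,0,0,0,24,4],[6.5,-15,0,0,0,32,4],[8,-19,0,0,0,40,4],[10,-22.8,0,0,0,48,4],[10.2,-22.9,-0.5,0,0,52.6,4],[10.2,-22.9,-0.5,0,0,52.6,4]]' >/dev/null; python3 st.py
python3 - <<'E'
from h import *
p=shot('top'); w=cloud(p); cv2.imwrite('pics/t1.png',cv2.resize(p['frame'][120:320,160:440],None,fx=2.5,fy=2.5))
m=(np.hypot(w[...,0]-.445,w[...,1]-.398)<.07)&(w[...,2]>.035); print('nut in dish',m.sum(),w[m].mean(0) if m.any() else '',np.nanmax(w[m][:,2]) if m.any() else '')
m=(w[...,2]>.02)&(w[...,2]<.034)&(np.hypot(w[...,0]-.445,w[...,1]-.4)<.11)
print('dish',cv2.minEnclosingCircle((w[m][:,:2]*1000).astype(np.float32)))
E
```

```text
t 11.5 pos mm [571.2 167.8 172.5] yaw -37.61 tilt z [-0.001 -0.    -1.   ] F [0.3 0.3 0.3] T [-0.061  0.148  0.032] w 0.458 ff 0.0 q1 q6 [0.27 0.92]
nut in dish 194 [0.46629225 0.39563984 0.05509075] 0.0649092430081433
dish ((444.48248291015625, 397.9023132324219), 83.02994537353516)
```

View pics/t1.png

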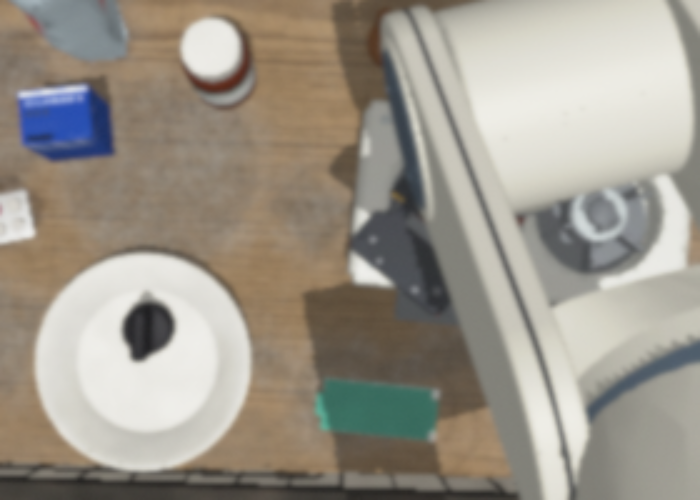

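The first nut stands in the dish (crop about (148,328)), and the dish has not moved. Next I lower onto the left nut and grip it.

```bash
python3 -m crank '[[0,0,-3.5,0,0,0,4],[0,0,-5.7,0,0,0,4],[0,0,-6.4,0,0,0,4],[0,0,-6.4,0,0,0,0.8],[0,0,-6.4,0,0,0,0.8],[0,0,-6.4,0,0,0,0.8],[0,0,-6.4,0,0,0,0.8],[0,0,-6.4,0,0,0,0.8]]' >/dev/null; python3 st.py;  python3 -m crank '[[0,0,0.01,0,0,4,0.8],[0,0,0.02,0,0,8,0.8],[0,0,0.02,0,0,8,0.8]]' >/dev/null; python3 st.py
```

```text
t 12.55 pos mm [571.2 169.  109.6] yaw -37.51 tilt z [ 0.     0.001 -1.   ] F [-3.2  3.2  6.5] T [0.58  0.74  0.092] w 0.145 ff 30.0 q1 q6 [0.27 0.92]
t 12.93 pos mm [572.3 168.6 109.9] yaw -29.53 tilt z [ 0.002  0.    -1.   ] F [-0.1  1.4  5.9] T [-0.009  0.076  0.031] w 0.146 ff 30.0 q1 q6 [0.27 0.78]
```

```bash
python3 -m crank '[[0,0,0.01,0,0,2,0.8],[0,0,0.01,0,0,3,0.8],[0,0,0.01,0,0,3,0.8]]' >/dev/null; python3 st.py;  python3 -m crank '[[0,0,0,0,0,1,0.8],[0,0,0.01,0,0,2,0.8],[0,0,0.01,0,0,2,0.8]]' >/dev/null; python3 st.py
```

```text
t 13.3 pos mm [572.4 168.6 109.9] yaw -26.53 tilt z [ 0.003  0.001 -1.   ] F [1.1 1.  6.1] T [ 0.07  -0.2   -0.126] w 0.146 ff 30.0 q1 q6 [0.27 0.73]
t 13.68 pos mm [572.3 168.7 109.9] yaw -24.53 tilt z [ 0.002  0.001 -1.   ] F [2.  1.3 6.7] T [ 0.108 -0.22  -0.087] w 0.148 ff 30.0 q1 q6 [0.27 0.69]
```

Past 13° the torque stays flat at about 0.1 N m, so the left nut loosens anticlockwise. I continue.

```bash
python3 -m crank '[[0,0,0.02,0,0,5,0.8],[0,0,0.05,0,0,12,0.8],[0,0,0.08,0,0,20,0.8],[0,0,0.12,0,0,30,0.8],[0,0,0.16,0,0,40,0.8],[0,0,0.2,0,0,50,0.8],[0,0,0.2,0,0,50,0.8]]' >/dev/null; python3 st.py; python3 -m crank '[[0,0,0.04,0,0,10,0.8],[0,0,0.08,0,0,20,0.8],[0,0,0.12,0,0,30,0.8],[0,0,0.16,0,0,40,0.8],[0,0,0.2,0,0,50,0.8],[0,0,0.24,0,0,60,0.8],[0,0,0.27,0,0,68,0.8],[0,0,0.27,0,0,68,0.8]]' >/dev/null; python3 st.py; python3 -m crank '[[0,0,0.1,0,0,0,0.8],[0,0,0.2,0,0,0,0.8],[0,0,0.2,0,0,0,0.8]]' >/dev/null; python3 st.py
```

```text
t 14.55 pos mm [571.2 168.5 111. ] yaw 25.39 tilt z [-0.  0. -1.] F [1.1 3.6 1.4] T [ 0.36  -0.13   0.004] w 0.143 ff 30.0 q1 q6 [ 0.27 -0.18]
t 15.55 pos mm [572.  169.2 114.1] yaw 93.3 tilt z [ 0.002  0.001 -1.   ] F [2.5 4.8 0.7] T [ 0.987 -0.442  0.031] w 0.148 ff 30.0 q1 q6 [ 0.27 -1.36]
t 15.93 pos mm [571.7 169.3 115.7] yaw 93.22 tilt z [ 0.001  0.001 -1.   ] F [ 2.3  5.7 -1.9] T [ 1.092 -0.524 -0.002] w 0.148 ff 30.0 q1 q6 [ 0.27 -1.36]
```

```bash
python3 -m crank '[[0,0,0.3,0,0,0,0.8],[0,0,0.7,0,0,0,0.8],[0,0,1.2,0,0,0,0.8]]' >/dev/null; python3 st.py; python3 -m crank '[[0,0,1.5,0,0,0,0.8],[0,0,4,0,0,0,0.8],[0,0,5,0,0,0,0.8]]' >/dev/null; python3 st.py
```

```text
t 16.3 pos mm [570.7 168.1 127.8] yaw 93.41 tilt z [-0.001 -0.001 -1.   ] F [ 0.9  0.  -0.1] T [ 0.014 -0.049  0.009] w 0.148 ff 30.0 q1 q6 [ 0.27 -1.36]
t 16.68 pos mm [572.1 168.6 180.1] yaw 93.47 tilt z [ 0.003  0.001 -1.   ] F [ 0.9 -1.   0.3] T [-0.025  0.017 -0.02 ] w 0.149 ff 30.0 q1 q6 [ 0.27 -1.36]
```

```bash
python3 -m crank '[[-3,4,0,0,0,-1,0.8],[-6,8.5,0,0,0,-2,0.8],[-9,13,0,0,0,-3,0.8],[-12,18,0,0,0,-3.5,0.8],[-15.1,22.5,0,0,0,-3.5,0.8],[-15.2,22.9,-3,0,0,-3.5,0.8],[-15.2,22.9,-5,0,0,-3.5,0.8],[-15.2,22.9,-5,0,0,-3.5,0.8]]' >/dev/null; python3 st.py; python3 -m crank '[[0,0,-3,0,0,0,0.8],[0,0,-5.5,0,0,0,0.8],[0,0,-6.7,0,0,0,0.8],[0,0,-7.1,0,0,0,0.8],[0,0,-7.1,0,0,0,0.8]]' >/dev/null; python3 st.py
python3 - <<'E'
from h import *
p=shot('side'); cv2.imwrite('pics/s2.png',cv2.resize(p['frame'][130:320,130:350],None,fx=3,fy=3))
E
```

```text
t 17.68 pos mm [418.2 396.8 126.7] yaw 90.01 tilt z [-0.002 -0.002 -1.   ] F [-0.3 -0.2 -0.6] T [ 0.078 -0.027 -0.027] w 0.15 ff 30.0 q1 q6 [ 0.74 -0.83]
t 18.3 pos mm [419.7 397.7  57.6] yaw 89.99 tilt z [ 0.001  0.001 -1.   ] F [ 0.3  0.5 -0.2] T [0.051 0.01  0.02 ] w 0.143 ff 30.0 q1 q6 [ 0.74 -0.83]
```

View pics/s2.png

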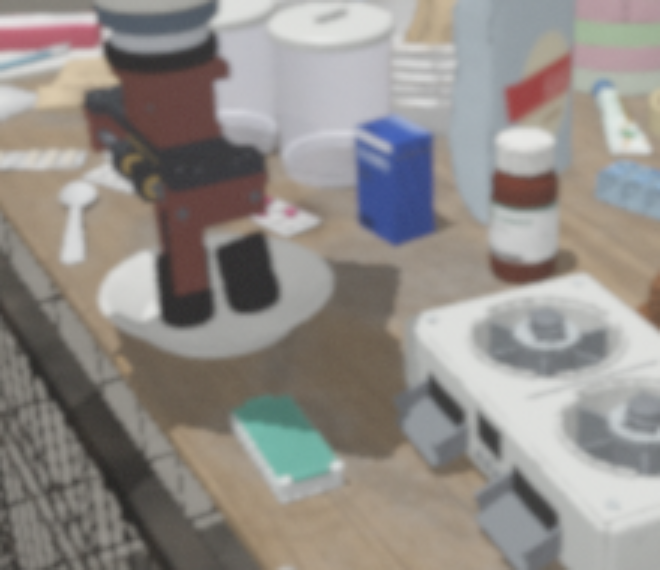

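Both nuts are over the dish: the held one at crop (185,300) and the first one beside it, tilted, at (248,275). I release and retreat.

```bash
python3 -m crank '[[0,0,0,0,0,0,2],[0,0,0,0,0,0,3.5],[0,0,0,0,0,0,3.5],[0,0,3,0,0,0,3.5],[0,0,8,0,0,0,4],[0,0,12,0,0,0,4],[0,-5,14,0,0,0,4],[0,-10,14,0,0,0,4]]' >/dev/null; python3 -m crank '[[0,-6,0,0,0,0,4],[0,-12,0,0,0,0,4],[0,-16,0,0,0,0,4],[0,-16,0,0,0,0,4]]' >/dev/null; python3 st.py
python3 - <<'E'
from h import *
p=shot('top'); w=cloud(p); cv2.imwrite('pics/t2.png',cv2.resize(p['frame'][120:320,160:440],None,fx=2.5,fy=2.5))
d=np.hypot(w[...,0]-.4445,w[...,1]-.398)
dk=(p['frame'].max(-1)<80)&(d<.09); n,l,s,c=cv2.connectedComponentsWithStats(dk.astype(np.uint8))
for i in range(1,n):
    if s[i,4]>40: q=w[l==i]; print(s[i,4],np.nanmean(q,0).round(3),np.nanmax(q[:,2]).round(3))
m=(w[...,2]>.02)&(w[...,2]<.034)&(d<.11)
print('dish',cv2.minEnclosingCircle((w[m][:,:2]*1000).astype(np.float32)))
for a in range(0,360,45):
    k=(np.hypot(w[...,0]-.4445-.078*np.cos(np.radians(a)),w[...,1]-.398-.078*np.sin(np.radians(a)))<.006); print(a,np.nanmedian(w[k][:,2]).round(4),end=' ')
E
```

```text
t 19.85 pos mm [418.9 135.4 197. ] yaw 89.79 tilt z [-0. -0. -1.] F [0.6 0.2 0.3] T [ 0.063 -0.048 -0.012] w 0.454 ff 0.0 q1 q6 [ 0.29 -1.28]
596 [0.447 0.393 0.045] 0.065
dish ((444.6060485839844, 398.0013427734375), 83.18544006347656)
0 0.0276 45 0.0274 90 0.0269 135 0.0276 180 0.0268 225 0.0273 270 0.0273 315 0.0266
```

View pics/t2.png

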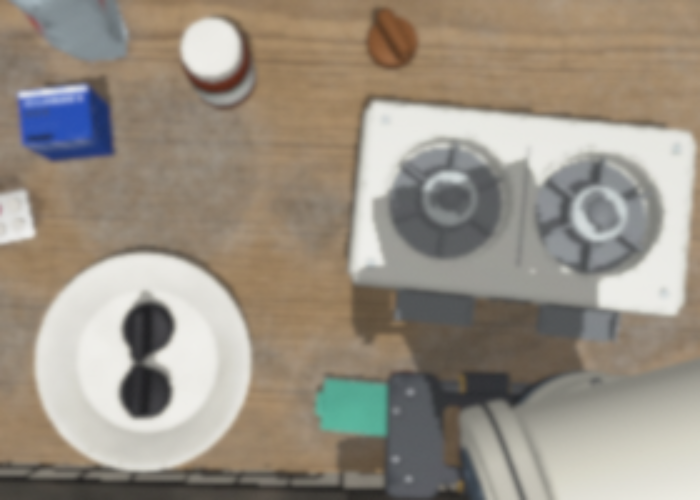

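Both nuts are in the dish (crop (148,328) and (147,390)). The dish is level and unmoved, both studs are bare, and the bottle, carton and cutter are where they were.

```bash
python3 -c "
from plant import env
print(env.hand_in())"
```

```text
the job is handed in; nothing more can be done
None
```

I unscrewed both grip nuts, the right one clockwise (left-hand thread) and the left one anticlockwise, and put them in the white dish. The job was handed in at about 20 s with the dish level, nothing else visibly moved, and no sign of a wheel being forced; the hand-in returned no verdict.

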